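# Shut and lock the desk lock box, holding the key turned

### The job

Close up the wooden lock box: push its drawer fully shut, then take the key from its stand, put it in the lock on top of the box and wiggle it past the sticky pins halfway down (light pressure, turning it to and fro clockwise) until it is all the way in. Then turn it clockwise (seen from above) to its stop, a quarter turn from where it went in, and finish while still gripping the key and holding it turned, because the lock springs back if you let go. Do not disturb the other things lying about, such as the brass weight, the pen and the rubber stamp.

Things in the scene. Friction and masses are not known exactly. Their poses are not given: they have to be found in the camera images.
- key: Steel key standing upright in the key stand, blade down; 76 mm long, loose. Origin at the blade tip, z up to the head, x across thickness, y across width. Blade 5 (x) by 14 (y) mm, its thickness tapering over the last 8 mm to 2 at the tip; collar 18 by 22 from z 36 to 40, which stops on the lock face. Works either way round (half turn about z).
- key_head (a point): Middle of the key's flat head, the grip point, 61 mm above the tip; axes as the key. The head is 10 mm thick (x), 30 mm wide (y), from 46 to 76 mm above the tip; grip it across x.
- key_stand: Fixed dark wooden block 50 x 50 x 34 mm; a slot 28 mm deep in its top (wide along y, 0.8 mm play each side) holds the key, which lifts straight out. Its tip starts 6 mm above the worktop. Origin at the centre of the underside, z up.
- keyway (a point): Centre of the keyway's mouth in the brass lock face, right front of the box top, 93 mm above the worktop (rim 48 mm across, 92 mm high). Fixed to the box, axes as the box. Unturned, the slot is 6.6 mm along x by 15.6 along y, with a mouth sloping in from 3.5 mm all round: key x goes along box x. Fully in, the key tip is 36 mm below this point, collar on the face.
- sticking_point (a point): Point on the keyway's axis, 21 mm below its mouth, where the sticky pins stop the blade: a tumbler there stands 0.55 to 0.65 rad (clockwise) out of line. Press lightly and turn the key to and fro clockwise, up to about 0.6 rad, and it drops in, may catch again, and goes on home (about 10 N); the tumbler then turns with it. Pressing straight is not enough.
- cylinder (a joint): Turn of the lock cylinder (rad): 0 as it starts, grows clockwise seen from above, stop at 1.5. A spring (about 0.02 N m at 0, 0.09 N m at the stop) turns it back to 0 when let go. The key has about 0.12 rad of play in the slot, so the cylinder lags the key by that much.
- lock_box: Fixed wooden box, 160 mm deep (x), 220 wide (y), 85 high; drawer in its left two thirds, lock on top at the right front. Origin at the centre of the underside; the front faces its own -x, y to its left, z up. A notebook, 16 mm thick, lies on its top behind and left of the lock, out of the way.
- drawer (a joint): How far the drawer is pulled out (m): 0 fully shut, up to 0.09; it slides along box -x. Friction about 1.5 N, stays where left; pushing the flat front shuts it against a firm stop.
- drawer_front (a point): Centre of the outer face of the drawer front, 42.5 mm above the worktop; axes as the box (the face looks to -x). Flat, 146 mm wide (y), from 8 to 77 mm above the worktop, brass pull plate low on it; an ink pad lies loose in the drawer. When shut it is flush with the front of the box.
- brass_weight: Brass weight, 38 mm across, 54 mm high, loose, near the key stand; leave it. Origin at the centre of its underside.
- pen: White ball pen lying on the worktop, 145 mm long, loose; leave it. Origin at the centre of its underside.
- stamp: Wooden rubber stamp standing to the left of the box, 26 x 40 x 57 mm, loose; leave it. Origin at the centre of its underside.

How it is judged:
By the outcome, as a careful person would: the job done as asked, in the order asked, and still so for the second after the job is handed in, while the arm keeps its last pose, push and grip.
It also fails if it takes over 61 s, if anything falls off the work surface, if the arm or the gripper's body presses on something with over 40 N, if the wrist force passes 120 N, or if a joint passes its speed limit or range.

### The arm

A 6-joint arm with a two-finger parallel gripper is mounted at the origin on a cart in front of the work surface, level with it; the furniture and walls round the work are solid. World frame = base frame: x ahead of the robot, y to its left, z up, the work surface at z = 0. Lengths are in mm, angles in degrees, forces in N, time in s.
With the tool pointing down it reaches from about 350 to 850 mm from the base axis. Payload 8.1 kg.
Tool frame: the origin (TCP) lies midway between the tips of the shut fingers; the grasp point (between the pads) lies 19 mm behind it; z points along the fingers, y is the line along which they close (so a half turn about z gives the same grasp; the last joint's range is limited). The gripper opens to 85 mm and grips with 20 to 120 N. Pads are 22 mm wide; open, the fingers measure 114 mm over their backs; the gripper's body (76 mm by 85 mm) begins 54 mm behind the grasp point. The pads swing forward as they close: fully open they stand 13 mm farther back than shut.
Start: joints at [62.659, 7.471, 85.268, -0, 87.261, -4.893], TCP at [229.091, 554.547, 231.292] pointing down, gripper open.
Joint ranges: [-169.43, 169.43], [-51.17, 129.36], [1.28, 143.12], [-76.62, 256.62], [0, 156.53], [-152.29, 152.29]. Speed limits (degrees/s): [136.94, 136.94, 159.86, 180, 180, 180].

### API

Orientations are given as [roll, pitch, yaw] about the fixed x, y, z axes, in that order (R = Rz(yaw) Ry(pitch) Rx(roll)).
In Python, from bench import r gives the robot as it stands.
- The arm moves only by the shell command python3 steer.py [FORCE], which reads ROWS from standard input. ROWS is a JSON list of rows, 1 to 8 of them, each an object with the fields r (a list: a rotation vector rx, ry, rz in degrees), trans (a list: dx, dy, dz in mm), jaw (the finger opening in mm); a field left out counts as zero (the opening has to be given); each row is the pose to reach, as a shift and turn from the pose commanded when the command began, along the tool's axes at that moment; what a row does not reach only later rows make up. A row lasts 1/8 s, in which the tool goes at most 62.5 mm and 10.7 degrees, less where a joint would pass 70% of its speed; a pose out of reach is approached as far as the arm can. The fingers move at their own pace and stop on an object; FORCE is the grip in N (left out, the last holds). Time passes only in rows, so rows that do not move let the fingers close. It prints the time, the measured TCP pose, the force, the opening and the grip force at its end. Input that does not fit is refused with a message, and nothing moves.
- r.sense(): the state, without advancing time (a new reading comes with each control period).
- r.snapshot(name): name is "scene" or "top" or "wrist"; returns a dict with "pixels" (480x640x3 uint8, blue, green, red), "fx", "fy", "cx", "cy" (pixels), "D" ([k1, k2, p1, p2, k3] as OpenCV has them; the pictures are not rectified), "pose" (4x4, takes a point from camera to world coordinates). Camera axes: x right, y up, looking along -z (the intrinsics and any distortion apply to the point x, -y, -z); pixel columns grow to the right and rows downward; lengths in mm; the calibration is good to about 2 mm. A picture is of the moment at which its call begins. There is no depth.
- r.hand_in(): hands the job in; it is judged then, once.
The state is a dict: "time": time; "joint_pos": joint angles; "qd": joint speeds; "joint_efforts": joint torques, N m; "tool_pos": TCP position; "tcp_rot": TCP orientation; "ft_force": force on the tool from outside, world axes, zero at the start; "wrist_torque": the same for the moment, N m; "finger_gap": finger opening in mm; "grip_force": force on a finger pad.
Only numpy, scipy, OpenCV 4.12 (cv2) and the standard library are available. Lean on these libraries where they do the work, as an engineer would, in place of code of your own. Each camera call takes 0.05 s, during which the arm holds its last target. There are 200 camera calls.

## Working session

There is one attempt and no reset: what is moved stays moved. The work goes in short steps, Python scripts to look and compute and a shell command to move; the robot and the scene stay as the last step left them, time stands still between calls to the robot, and variables do not carry over. Pictures are saved under pics/ and viewed, at most 12 in all, crops included, and the job is handed in when it is done.

```bash
ls; mkdir -p pics; python3 - <<'E'
from bench import r
import cv2,numpy as np
for n in ["scene","top"]:
    s=r.snapshot(n); cv2.imwrite(f"pics/{n}0.png",s["pixels"])
    print(n,s["fx"],s["fy"],s["cx"],s["cy"],s["D"]); print(np.round(s["pose"],3).tolist())
print(r.sense())
E
```

```text
bench.py
pics
steer.py
scene 585.9726114453823 585.9726114453823 324.17083092788425 233.66626312546285 [-0.1233169  0.         0.         0.         0.       ]
[[0.837, 0.275, -0.474, -76.704], [-0.548, 0.43, -0.718, -728.481], [0.006, 0.86, 0.511, 701.026], [0.0, 0.0, 0.0, 1.0]]
top 610.586298105745 610.586298105745 306.52209673799905 233.74007993639918 [-0.20399078  0.          0.          0.          0.        ]
[[-0.003, 0.989, -0.148, 295.319], [-1.0, -0.003, 0.0, 161.26], [-0.0, 0.148, 0.989, 1593.629], [0.0, 0.0, 0.0, 1.0]]
{'time': 0.1, 'joint_pos': array([ 6.26575965e+01,  7.51007053e+00,  8.53236485e+01,  6.77569099e-04,
        8.72623978e+01, -4.89390476e+00]), 'qd': array([-0.05129417,  0.06963033, -0.16388966, -0.01975477, -0.00142581,
        0.0576364 ]), 'joint_efforts': array([ 4.82683517e-04, -5.70952785e+01, -5.01942658e+01, -2.04263215e-04,
        8.24086368e-03,  5.08799769e-05]), 'tool_pos': array([228.86393368, 554.09336447, 230.35091223]), 'tcp_rot': array([-1.79904291e+02, -8.87408513e-03,  1.57551461e+02]), 'ft_force': array([ 0.68664742, -0.60421093,  0.10771209]), 'wrist_torque': array([0.0154676 , 0.01905184, 0.0013135 ]), 'grip_force': 0.0, 'finger_gap': 85.37523125452374}
```

View pics/top0.png

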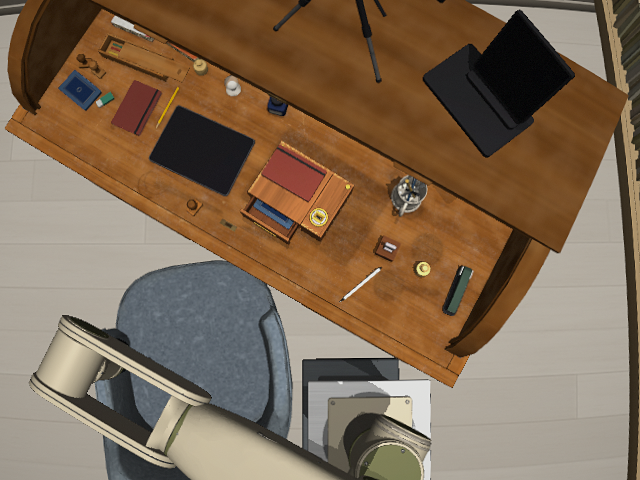

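View pics/scene0.png

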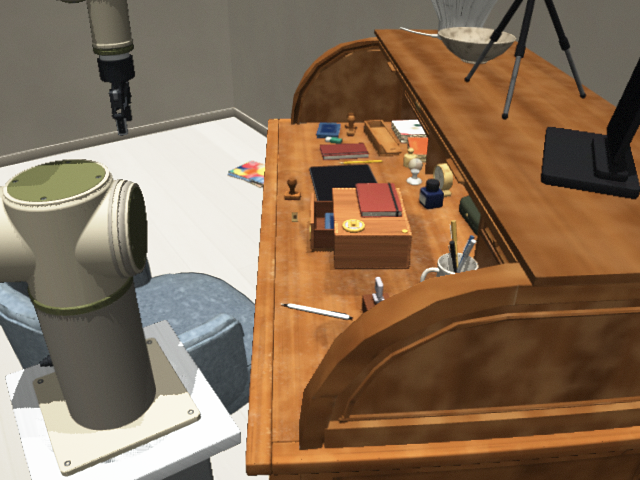

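The top view shows the box at about (300,190), lock face (319,217), drawer front running (243,222)–(290,241), key in stand (387,246), pen (362,284), weight (422,269) and stamp (192,205). The scene view shows the key head at (378,288) and the lock at (354,226).

```bash
cat > h.py <<'E'
from bench import r
import cv2,numpy as np
def ray(s,uv):
    K=np.array([[s["fx"],0,s["cx"]],[0,s["fy"],s["cy"]],[0,0,1]])
    p=cv2.undistortPoints(np.array([[uv]],float),K,np.array(s["D"]))[0,0]
    P=np.array(s["pose"]); d=P[:3,:3]@np.array([p[0],-p[1],-1]); return P[:3,3],d/np.linalg.norm(d)
def onz(s,uv,z):
    o,d=ray(s,uv); return o+d*(z-o[2])/d[2]
def proj(s,X):
    P=np.array(s["pose"]); c=P[:3,:3].T@(np.array(X,float)-P[:3,3])
    K=np.array([[s["fx"],0,s["cx"]],[0,s["fy"],s["cy"]],[0,0,1]])
    return cv2.projectPoints(np.array([[c[0],-c[1],-c[2]]]),np.zeros(3),np.zeros(3),K,np.array(s["D"]))[0][0,0]
def two(s1,u1,s2,u2):
    o1,d1=ray(s1,u1);o2,d2=ray(s2,u2)
    t=np.linalg.lstsq(np.c_[d1,-d2],o2-o1,rcond=None)[0]
    a,b=o1+t[0]*d1,o2+t[1]*d2; return (a+b)/2,np.linalg.norm(a-b)
E
python3 - <<'E'
from h import *
s=r.snapshot("top");im=s["pixels"]
c=cv2.resize(im[135:305,180:450],None,fx=2.96,fy=2.96,interpolation=cv2.INTER_CUBIC);cv2.imwrite("pics/topc.png",c)
hsv=cv2.cvtColor(im,cv2.COLOR_BGR2HSV)
print("lock",onz(s,(319,217),93),"key",onz(s,(387,243),80),"weight",onz(s,(422,269),54))
print("pen",onz(s,(342,299),5),onz(s,(381,267),5),"stamp",onz(s,(192,205),40))
E
```

```text
lock [562.56798686 129.5537059   93.        ] key [498.27994541 -41.12130698  80.        ] weight [ 434.56353538 -133.20810164   54.        ]
pen [361.95863522  69.13341235   5.        ] [444.96738244 -34.02286273   5.        ] stamp [605.10230479 459.68327861  40.        ]
```

View pics/topc.png

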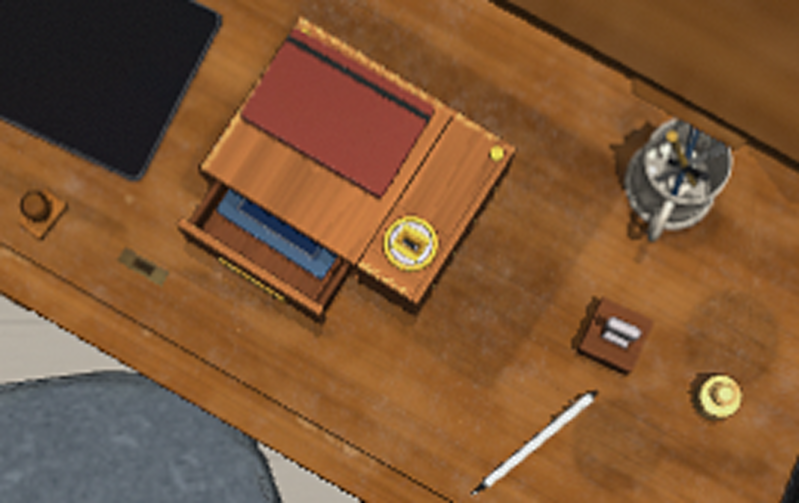

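The crop shows box-top corners at (300,18), (515,150), (415,300), (205,168), the drawer front's top edge from (180,230) to (322,318), lock centre (411,243), and the key head running along (610,320)–(640,330).

```bash
python3 - <<'E'
from h import *
s=r.snapshot("top");f=lambda u,v,z:onz(s,(180+u/2.96-.5,135+v/2.96-.5),z)
P=[f(300,18,85),f(515,150,85),f(415,300,85),f(205,168,85)]
for p in P:print(p.round(1))
ang=lambda d:np.degrees(np.arctan2(d[1],d[0]))
print([np.linalg.norm(P[i]-P[(i+1)%4]).round() for i in range(4)],"yaw",ang(P[0]-P[3]),ang(P[1]-P[2]),ang(P[0]-P[1])-90,ang(P[3]-P[2])-90)
a,b=f(180,230,77),f(322,318,77);print("drawer",a,b,(a+b)/2,ang(a-b)-90)
print("lock",f(411,243,93),"key",f(625,324,82))
print(f(595,297,34),f(654,327,34),f(628,373,34),f(576,346,34))
st=r.sense();print(st["tool_pos"],st["tcp_rot"])
E
```

```text
[763.9 226.1  85. ]
[645.8  41.4  85. ]
[516.2 127.9  85. ]
[630.8 306.8  85. ]
[np.float64(219.0), np.float64(156.0), np.float64(212.0), np.float64(156.0)] yaw -31.204971321451136 -33.72676107683862 -32.61231011887596 -32.65154122786936
drawer [578.41973647 328.29477167  77.        ] [502.16531808 206.59825016  77.        ] [540.29252727 267.44651092  77.        ] -32.07104786601103
lock [563.60007529 131.16692947  93.        ] key [495.55099715 -50.01585029  82.        ]
[525.83678828 -30.82526085  34.        ] [499.16436403 -82.23708512  34.        ] [458.86022037 -58.42722782  34.        ] [482.73527066 -13.31098664  34.        ]
[228.92897769 554.27166241 230.6582768 ] [-1.79937721e+02 -4.81836145e-03  1.57554751e+02]
```

```bash
cat >> h.py <<'E'
from scipy.spatial.transform import Rotation as Ro
def to(*targets):
    st=r.sense(); R=Ro.from_euler("xyz",st["tcp_rot"],degrees=True)
    for x,y,z,yaw in targets:
        T=Ro.from_euler("xyz",[180,0,yaw],degrees=True)
        print((R.inv()*T).as_rotvec(degrees=True).round(2),R.inv().apply(np.array([x,y,z])-st["tool_pos"]).round(1))
E
python3 -c "
from h import *
to((480,305,231,147.5),(480,305,48,147.5))"
echo '[{"r": [0,0,10],"trans": [-55,-22,0],"jaw": 0},{"r": [0,0,10],"trans": [-110,-45,0],"jaw": 0},{"r": [0,0,10],"trans": [-165,-67,0],"jaw": 0},{"r": [0,0,10],"trans": [-218,-90,0],"jaw": 0},{"r": [0,0,10],"trans": [-272,-112,20],"jaw": 0},{"r": [0,0,10],"trans": [-327,-134,60],"jaw": 0},{"r": [0,0,10],"trans": [-327,-134,120],"jaw": 0},{"r": [0,0,10],"trans": [-327,-134,180],"jaw": 0}]' | python3 steer.py 20; echo '[{"jaw": 0},{"jaw": 0}]' | python3 steer.py
python3 - <<'E'
from h import *
s=r.snapshot("wrist");cv2.imwrite("pics/w1.png",s["pixels"]);print(s["pose"][:3,3],s["fx"])
s=r.snapshot("top");print(proj(s,r.sense()["tool_pos"]))
cv2.imwrite("pics/t2.png",np.vstack([cv2.resize(s["pixels"][175:265,220:360],None,fx=4,fy=4)]))
E
```

```text
time: 1.2
tool_pos: [481.4, 304.9, 50.5]
tcp_rot: [179.9, 0.1, 147.4]
ft_force: [-0.6, 1.1, -0.1]
finger_gap: 0.3
grip_force: 0.0
time: 1.45
tool_pos: [481.2, 306.6, 53.9]
tcp_rot: [179.9, 0.1, 147.6]
ft_force: [0.9, 0.9, 1.7]
finger_gap: -0.2
grip_force: 0.0
[412.6132838  348.86641958 196.84274464] 364.3091558986019
[248.87645116 250.82296365]
```

View pics/w1.png

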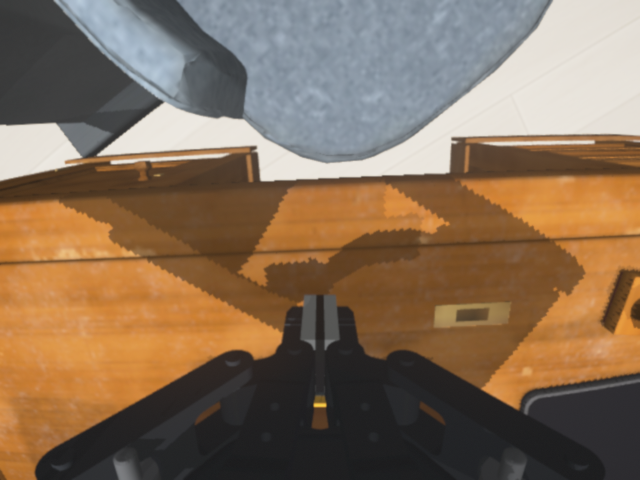

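The wrist view shows the closed fingers at (320,330), with the drawer front behind them towards the bottom of the image and the stamp clear at the right edge (630,300). Next, push the drawer.

```bash
echo '[{"trans": [-20,0,0],"jaw": 0},{"trans": [-40,0,0],"jaw": 0},{"trans": [-52,0,0],"jaw": 0},{"trans": [-62,0,0],"jaw": 0},{"trans": [-72,0,0],"jaw": 0},{"trans": [-82,0,0],"jaw": 0},{"trans": [-90,0,0],"jaw": 0},{"trans": [-95,0,0],"jaw": 0}]' | python3 steer.py; echo '[{"trans": [-2,0,0],"jaw": 0},{"trans": [-4,0,0],"jaw": 0},{"trans": [-4,0,0],"jaw": 0}]' | python3 steer.py
```

```text
time: 2.55
tool_pos: [560.5, 254.5, 51.5]
tcp_rot: [-180.0, -0.0, 147.5]
ft_force: [-1.5, 0.3, 0.3]
finger_gap: 0.3
grip_force: 0.8
time: 2.92
tool_pos: [563.8, 252.8, 51.7]
tcp_rot: [180.0, 0.0, 147.6]
ft_force: [-0.3, 0.8, 0.3]
finger_gap: -0.2
grip_force: 0.2
```

```bash
echo '[{"trans": [-3,0,0],"jaw": 0},{"trans": [-6,0,0],"jaw": 0},{"trans": [-9,0,0],"jaw": 0},{"trans": [-11,0,0],"jaw": 0},{"trans": [-11,0,0],"jaw": 0}]' | python3 steer.py; for i in 1; do echo '[{"trans": [-2,0,0],"jaw": 0},{"trans": [-4,0,0],"jaw": 0},{"trans": [-5,0,0],"jaw": 0},{"trans": [-5,0,0],"jaw": 0}]' | python3 steer.py; done
```

```text
time: 3.55
tool_pos: [573.4, 246.6, 51.8]
tcp_rot: [180.0, 0.0, 147.5]
ft_force: [-0.2, -0.6, 0.0]
finger_gap: -0.2
grip_force: 0.0
time: 4.05
tool_pos: [575.5, 245.2, 51.8]
tcp_rot: [-180.0, -0.2, 147.6]
ft_force: [-9.6, 5.4, 6.1]
finger_gap: 0.1
grip_force: 5.8
```

```bash
echo '[{"trans": [-3,0,0],"jaw": 0},{"trans": [-3,0,0],"jaw": 0},{"trans": [-3,0,0],"jaw": 0}]' | python3 steer.py; echo '[{"trans": [20,0,0],"jaw": 0},{"trans": [40,0,-20],"jaw": 0},{"trans": [50,0,-70],"jaw": 0},{"trans": [50,0,-130],"jaw": 40},{"trans": [50,0,-150],"jaw": 85}]' | python3 steer.py; python3 -c "
from h import *
to((496,-50,200,62.6))"
```

```text
time: 4.42
tool_pos: [575.5, 245.3, 51.9]
tcp_rot: [-179.9, -0.5, 147.7]
ft_force: [-23.7, 10.1, 14.9]
finger_gap: 0.0
grip_force: 12.8
time: 5.05
tool_pos: [539.6, 270.3, 207.3]
tcp_rot: [179.6, 0.3, 147.6]
ft_force: [0.0, 0.4, 0.5]
finger_gap: 36.4
grip_force: 0.0
[ 5.200e-01 -3.000e-02  8.496e+01] [-134.9 -293.8    6.1]
```

```bash
echo '[{"r": [0,0,10],"trans": [-20,-40,0],"jaw": 85},{"r": [0,0,21],"trans": [-40,-80,0],"jaw": 85},{"r": [0,0,31],"trans": [-60,-120,0],"jaw": 85},{"r": [0,0,42],"trans": [-80,-160,0],"jaw": 85},{"r": [0,0,53],"trans": [-95,-200,0],"jaw": 85},{"r": [0,0,63],"trans": [-110,-240,0],"jaw": 85},{"r": [0,0,74],"trans": [-125,-280,0],"jaw": 85},{"r": [0,0,85],"trans": [-137,-294,0],"jaw": 85}]' | python3 steer.py;echo '[{"jaw": 85},{"jaw": 85}]' | python3 steer.py
python3 - <<'E'
from h import *
s=r.snapshot("wrist");cv2.imwrite("pics/w2.png",s["pixels"]);print(s["pose"].round(3).tolist())
E
```

```text
time: 6.05
tool_pos: [494.5, -54.4, 201.1]
tcp_rot: [-180.0, 0.1, 62.6]
ft_force: [0.6, 0.5, -0.7]
finger_gap: 85.0
grip_force: 0.0
time: 6.3
tool_pos: [495.2, -51.8, 201.3]
tcp_rot: [-180.0, -0.0, 63.3]
ft_force: [-0.4, -0.2, 0.3]
finger_gap: 85.1
grip_force: 0.0
[[0.893, 0.428, 0.141, 530.88], [-0.451, 0.848, 0.278, 19.231], [-0.001, -0.312, 0.95, 344.338], [0.0, 0.0, 0.0, 1.0]]
```

View pics/w2.png

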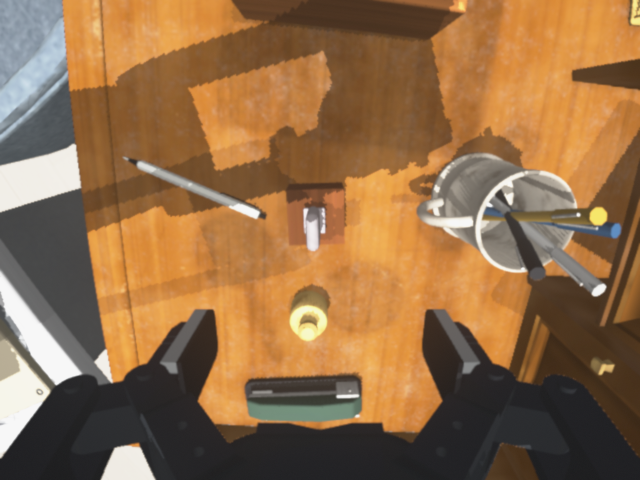

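The wrist view shows the stand's top at (288–344, 185–245), key head top near (313,245) with collar at (315,220). Pen, weight and mug are all clear of the finger paths.

```bash
python3 - <<'E'
from h import *
im=cv2.imread("pics/w2.png");cv2.imwrite("pics/w2c.png",cv2.resize(im[170:260,260:370],None,fx=6,fy=6,interpolation=cv2.INTER_CUBIC))
E
```

```text
(no output)
```

View pics/w2c.png

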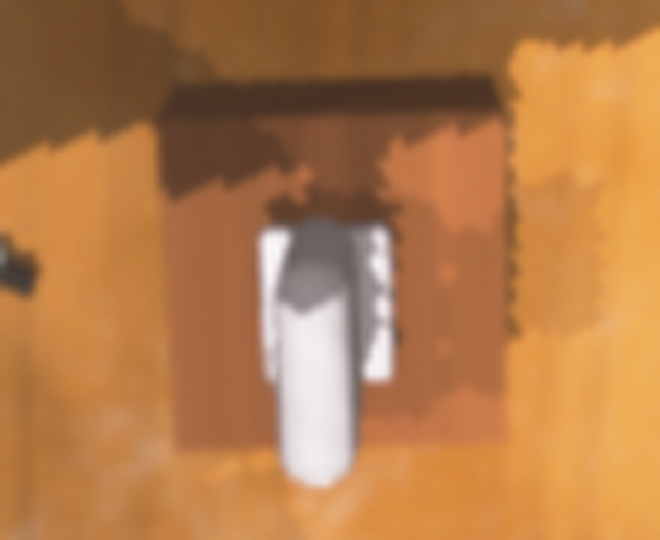

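The key's collar top spans (260–393, 226–383) in the crop, its head's near top edge is centred at (317,485), and the stand's corners are (162,118), (503,112), (505,443), (177,450).

```bash
python3 - <<'E'
from h import *
s=r.snapshot("wrist");f=lambda u,v,z:onz(s,(260+(u+.5)/6-.5,170+(v+.5)/6-.5),z)
c=[f(*p,46) for p in[(260,228),(388,226),(393,380),(268,383)]]
S=[f(*p,34) for p in[(162,118),(503,112),(505,443),(177,450)]]
ang=lambda d:np.degrees(np.arctan2(d[1],d[0]))
for q in(c,S):
    print(np.mean(q,0).round(1),[np.linalg.norm(q[i]-q[(i+1)%4]).round(1) for i in range(4)],[ang(q[i+1]-q[i]).round(1) for i in(0,1,2)])
# head sides at top, near end and mid
a=(f(280,460,82)+f(355,460,82))/2;b=(f(282,330,82)+f(350,330,82))/2
print("head near",f(317,485,82),a,ang(a-b))
k=np.mean(c,0)
to((k[0],k[1],49,63))
print(r.sense()["tool_pos"],r.sense()["tcp_rot"])
E
```

```text
[490.8 -49.3  46. ] [np.float64(17.9), np.float64(22.5), np.float64(17.8), np.float64(22.6)] [np.float64(-25.9), np.float64(-114.7), np.float64(154.7)]
[491.8 -49.9  34. ] [np.float64(48.8), np.float64(49.9), np.float64(49.2), np.float64(50.2)] [np.float64(-25.8), np.float64(-115.3), np.float64(154.5)]
head near [483.70816361 -61.49036295  82.        ] [485.3004599  -58.52082147  82.        ] -116.49373727382662
[-0.02 -0.    0.25] [-1.000e-01 -4.900e+00  1.525e+02]
[495.323242   -51.41614292 201.46341972] [-1.79977583e+02 -2.13578782e-03  6.32502352e+01]
```

```bash
echo '[{"r": [0,0,-1.3],"trans": [0,-5,30],"jaw": 85},{"r": [0,0,-1.3],"trans": [0,-5,80],"jaw": 85},{"r": [0,0,-1.3],"trans": [0,-5,130],"jaw": 70},{"r": [0,0,-1.3],"trans": [0,-5,147],"jaw": 50},{"r": [0,0,-1.3],"trans": [0,-5,153],"jaw": 40},{"r": [0,0,-1.3],"trans": [0,-5,153],"jaw": 40}]' | python3 steer.py 40; python3 -c "
from h import *
s=r.snapshot('wrist');cv2.imwrite('pics/w3.png',s['pixels'][120:480])
to((490.8,-49.3,48,64.5))"
```

```text
time: 7.15
tool_pos: [492.2, -50.0, 50.2]
tcp_rot: [179.9, -0.0, 64.4]
ft_force: [0.1, 0.0, 1.1]
finger_gap: 40.1
grip_force: 0.0
[ 0.16 -0.04 -0.11] [ 0.  -1.9  2.7]
```

View pics/w3.png

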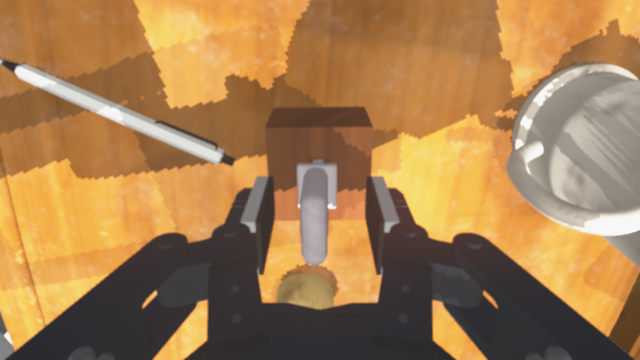

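The open fingers straddle the key: pads at about x=260 and 380, key head at x=315, so it is about 2 mm off to the tool's −y side. I'll correct that and close.

```bash
echo '[{"trans": [0,-1.8,2],"jaw": 40},{"trans": [0,-1.8,2],"jaw": 25},{"trans": [0,-1.8,2],"jaw": 8},{"trans": [0,-1.8,2],"jaw": 8},{"trans": [0,-1.8,2],"jaw": 8},{"trans": [0,-1.8,2],"jaw": 8}]' | python3 steer.py 70;echo '[{"jaw": 8},{"jaw": 8}]' | python3 steer.py; python3 -c "
from h import *
st=r.sense();print(st['tool_pos'],st['tcp_rot'],st['ft_force'],st['wrist_torque'],st['finger_gap'],st['grip_force'])"
```

```text
time: 7.95
tool_pos: [490.5, -49.7, 47.5]
tcp_rot: [179.9, -0.0, 64.4]
ft_force: [4.3, -2.2, 1.7]
finger_gap: 9.6
grip_force: 58.9
time: 8.2
tool_pos: [490.5, -49.6, 47.5]
tcp_rot: [179.9, -0.0, 64.4]
ft_force: [4.4, -2.7, 1.5]
finger_gap: 9.6
grip_force: 58.9
[490.51579244 -49.64895934  47.51679628] [ 1.79852252e+02 -2.04875893e-02  6.43633799e+01] [ 4.37927407 -2.70502227  1.45955427] [-0.49859872 -0.81190318 -0.00308755] 9.563540589639098 58.87275695800781
```

```bash
echo '[{"trans": [0,0,-10],"jaw": 8},{"trans": [0,0,-25],"jaw": 8},{"trans": [0,0,-45],"jaw": 8},{"trans": [0,0,-90],"jaw": 8},{"trans": [0,0,-140],"jaw": 8},{"trans": [0,0,-143],"jaw": 8}]' | python3 steer.py; python3 -c "
from h import *
to((537,88,190,57.5))"
```

```text
time: 8.95
tool_pos: [491.4, -49.5, 194.1]
tcp_rot: [179.7, -0.1, 64.4]
ft_force: [0.5, 0.6, -0.7]
finger_gap: 9.5
grip_force: 59.3
[ 0.34 -0.12  6.87] [143.7 -18.3   4.3]
```

```bash
echo '[{"r": [0,0,3],"trans": [40,-5,0],"jaw": 8},{"r": [0,0,7],"trans": [80,-10,0],"jaw": 8},{"r": [0,0,7],"trans": [120,-15,0],"jaw": 8},{"r": [0,0,7],"trans": [143,-18,2],"jaw": 8},{"r": [0,0,7],"trans": [143,-18,2],"jaw": 8},{"r": [0,0,7],"trans": [143,-18,2],"jaw": 8},{"r": [0,0,7],"trans": [143,-18,2],"jaw": 8}]' | python3 steer.py; python3 -c "
from h import *
s=r.snapshot('wrist');cv2.imwrite('pics/w4.png',s['pixels']);print(s['pose'].round(4).tolist());st=r.sense();print(st['tool_pos'],st['tcp_rot'])"
```

```text
time: 9.82
tool_pos: [534.6, 86.6, 187.4]
tcp_rot: [-180.0, 0.0, 57.3]
ft_force: [-0.6, -0.2, -1.2]
finger_gap: 9.0
grip_force: 59.2
[[0.8412, 0.5133, 0.1697, 577.4975], [-0.5407, 0.7993, 0.2624, 153.5993], [-0.0009, -0.3125, 0.9499, 330.3742], [0.0, 0.0, 0.0, 1.0]]
[534.72052795  86.6591697  187.58394385] [-1.79987583e+02  1.83872978e-02  5.73001699e+01]
```

View pics/w4.png

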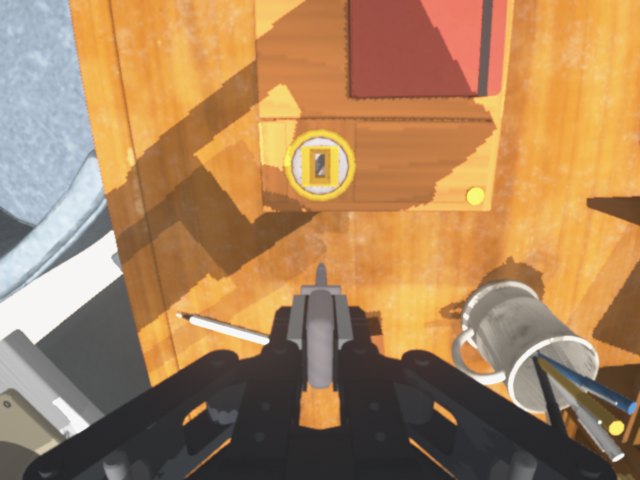

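The wrist view shows the lock rim centred at about (320,165), with the keyway slot at (320,166), and the box edges aligned with the image. The drawer edge is flush at x≈260, and the held key's tip is at (322,266).

```bash
python3 - <<'E'
from h import *
s=r.snapshot("wrist");im=s["pixels"];hsv=cv2.cvtColor(im,cv2.COLOR_BGR2HSV)
m=cv2.inRange(hsv,(22,150,150),(35,255,255));m[:120]=0;m[210:]=0;m[:,:275]=0;m[:,365:]=0
cs=max(cv2.findContours(m,cv2.RETR_EXTERNAL,cv2.CHAIN_APPROX_NONE)[0],key=len)
e=cv2.fitEllipse(cv2.convexHull(cs));print(e,"lock",onz(s,e[0],92))
R=np.array([onz(s,p[0],92) for p in cs]);(cx,cy),rad=cv2.minEnclosingCircle(R[:,:2].astype(np.float32));print(cx,cy,rad)
cv2.imwrite("pics/w4c.png",np.hstack([cv2.resize(im[125:205,280:360],None,fx=5,fy=5,interpolation=cv2.INTER_CUBIC),cv2.resize(im[245:325,280:360],None,fx=5,fy=5,interpolation=cv2.INTER_CUBIC)]))
E
```

```text
((318.796875, 164.6795654296875), (68.1604995727539, 70.32685089111328), 107.21195983886719) lock [562.82536643 131.798762    92.        ]
562.1969604492188 131.59738159179688 22.947046279907227
```

View pics/w4c.png

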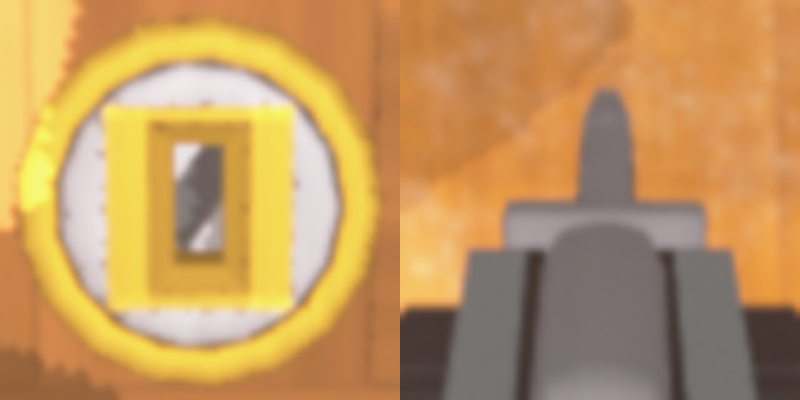

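The left crop shows the mouth at (150–250, 122–297) and slot at (174–224, 142–262), both parallel to the image axes. The right crop shows the key hanging straight, tip at (606,90).

```bash
python3 - <<'E'
from h import *
s=r.snapshot("wrist");st=r.sense();t=st["tool_pos"];zt=t[2]-41.5
g=lambda a,b,z,v0=125:onz(s,(280+(a+.5)/5-.5,v0+(b+.5)/5-.5),z)
q=[g(a,b,93) for a,b in[(150,122),(250,122),(250,297),(150,297)]];k=np.mean(q,0)
ang=lambda d:np.degrees(np.arctan2(d[1],d[0]))
print("mouth",k,[np.linalg.norm(q[i]-q[(i+1)%4]).round(1) for i in range(4)],ang(q[1]-q[0]),ang(q[0]-q[3]),ang(q[2]-q[3]))
R=Ro.from_euler("xyz",st["tcp_rot"],degrees=True)
tip=g(206,91,zt,245);print("tip rel tcp (tool)",R.inv().apply(tip-t))
cl=g(105.5,205,zt+40,245),g(306,205,zt+40,245);print("collar",[R.inv().apply(c-t).round(1) for c in cl])
print(t,st["tcp_rot"]); to((k[0],k[1],146,57.3))
E
```

```text
mouth [562.74765061 130.57843088  93.        ] [np.float64(12.7), np.float64(22.4), np.float64(13.1), np.float64(22.4)] -32.73255789516092 56.82535355706746 -32.73031584126246
tip rel tcp (tool) [ 6.42543753  0.45999673 41.49977639]
collar [array([11.6, -8.4,  1.5]), array([11.6,  9.1,  1.5])]
[534.86295305  86.80899318 187.78509286] [1.79996801e+02 2.22374526e-03 5.73050851e+01]
[0.   0.   0.01] [51.9 -0.2 41.8]
```

```bash
echo '[{"trans": [26,-0.3,5],"jaw": 8},{"trans": [48,-0.6,20],"jaw": 8},{"trans": [52,-0.6,40],"jaw": 8},{"trans": [52,-0.6,45],"jaw": 8},{"trans": [52,-0.6,45],"jaw": 8},{"trans": [52,-0.6,45],"jaw": 8}]' | python3 steer.py; python3 -c "
from h import *
st=r.sense();print(st['ft_force'],st['wrist_torque']);to((562.7,130.6,134,57.3))
s=r.snapshot('wrist');cv2.imwrite('pics/w5.png',cv2.resize(s['pixels'][170:370,220:420],None,fx=3,fy=3))"
```

```text
time: 10.72
tool_pos: [562.8, 131.1, 143.5]
tcp_rot: [180.0, -0.0, 57.3]
ft_force: [0.3, 0.3, 0.3]
finger_gap: 9.4
grip_force: 59.2
[0.29077914 0.33611494 0.26342412] [-0.00517833 -0.01521967 -0.0150545 ]
[ 0.05 -0.03  0.03] [-0.5  0.2  9.5]
```

View pics/w5.png

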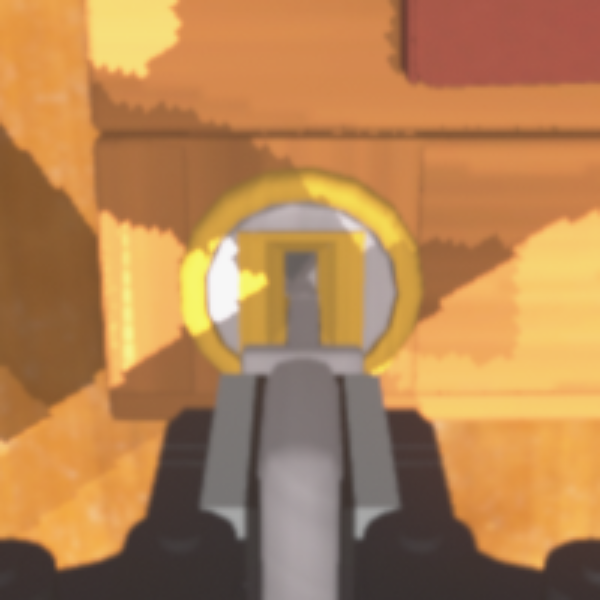

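The key tip hangs over the slot (about (302,275) in the crop) and is aligned with the mouth. I'll lower it gradually.

```bash
echo '[{"trans": [0,0,4],"jaw": 8},{"trans": [0,0,8],"jaw": 8},{"trans": [0,0,11],"jaw": 8},{"trans": [0,0,14],"jaw": 8},{"trans": [0,0,16],"jaw": 8},{"trans": [0,0,18],"jaw": 8},{"trans": [0,0,18],"jaw": 8}]' | python3 steer.py 80; echo '[{"trans": [0,0,2],"jaw": 8},{"trans": [0,0,4],"jaw": 8},{"trans": [0,0,6],"jaw": 8},{"trans": [0,0,6],"jaw": 8}]' | python3 steer.py
```

```text
time: 11.65
tool_pos: [562.4, 131.6, 124.5]
tcp_rot: [-180.0, 0.0, 57.4]
ft_force: [0.2, 0.3, -0.0]
finger_gap: 8.9
grip_force: 59.2
time: 12.15
tool_pos: [562.3, 131.6, 118.4]
tcp_rot: [-180.0, 0.0, 57.4]
ft_force: [-0.3, -0.4, -0.5]
finger_gap: 8.8
grip_force: 59.2
```

```bash
echo '[{"trans": [0,0,1.5],"jaw": 8},{"trans": [0,0,3],"jaw": 8},{"trans": [0,0,4],"jaw": 8},{"trans": [0,0,4],"jaw": 8}]' | python3 steer.py 100; echo '[{"trans": [0,0,1],"jaw": 8},{"trans": [0,0,2],"jaw": 8},{"trans": [0,0,2],"jaw": 8},{"trans": [0,0,2],"jaw": 8}]' | python3 steer.py; python3 -c "
from h import *
print(r.sense()['wrist_torque'])"
```

```text
time: 12.65
tool_pos: [562.4, 131.6, 114.6]
tcp_rot: [-180.0, 0.0, 57.4]
ft_force: [0.0, 0.4, -0.6]
finger_gap: 9.3
grip_force: 59.2
time: 13.15
tool_pos: [562.7, 131.6, 113.1]
tcp_rot: [180.0, -0.0, 57.4]
ft_force: [-0.9, 0.1, 3.1]
finger_gap: 9.3
grip_force: 59.9
[0.02597966 0.17505105 0.02182086]
```

```bash
echo '[{"r": [0,0,10],"trans": [0,0,1],"jaw": 8},{"r": [0,0,20],"trans": [0,0,1],"jaw": 8},{"r": [0,0,27],"trans": [0,0,1.5],"jaw": 8},{"r": [0,0,31],"trans": [0,0,1.5],"jaw": 8},{"r": [0,0,34],"trans": [0,0,1.5],"jaw": 8},{"r": [0,0,37],"trans": [0,0,1.5],"jaw": 8}]' | python3 steer.py; echo '[{"r": [0,0,2],"trans": [0,0,1],"jaw": 8},{"trans": [0,0,2],"jaw": 8},{"r": [0,0,-3],"trans": [0,0,2],"jaw": 8},{"trans": [0,0,2],"jaw": 8}]' | python3 steer.py
```

```text
time: 13.9
tool_pos: [562.9, 131.8, 111.9]
tcp_rot: [180.0, -0.1, 20.3]
ft_force: [-0.7, 0.1, 4.1]
finger_gap: 9.3
grip_force: 59.9
time: 14.4
tool_pos: [562.6, 131.7, 109.1]
tcp_rot: [-180.0, -0.0, 20.4]
ft_force: [-0.6, 0.6, 1.4]
finger_gap: 9.2
grip_force: 59.5
```

```bash
echo '[{"trans": [0,0,1.5],"jaw": 8},{"trans": [0,0,3],"jaw": 8},{"trans": [0,0,3],"jaw": 8},{"trans": [0,0,3],"jaw": 8}]' | python3 steer.py;echo '[{"r": [0,0,3],"trans": [0,0,1],"jaw": 8},{"r": [0,0,-3],"trans": [0,0,2],"jaw": 8},{"r": [0,0,-8],"trans": [0,0,2],"jaw": 8},{"r": [0,0,-4],"trans": [0,0,2],"jaw": 8},{"trans": [0,0,2],"jaw": 8},{"r": [0,0,2],"trans": [0,0,2],"jaw": 8}]' | python3 steer.py
```

```text
time: 14.9
tool_pos: [562.6, 131.7, 106.1]
tcp_rot: [-180.0, -0.0, 20.4]
ft_force: [2.0, 1.3, 0.8]
finger_gap: 9.4
grip_force: 59.6
time: 15.65
tool_pos: [562.4, 131.6, 104.0]
tcp_rot: [180.0, 0.0, 18.3]
ft_force: [0.6, 0.2, 0.7]
finger_gap: 9.4
grip_force: 59.4
```

```bash
echo '[{"trans": [0,0,1],"jaw": 8},{"r": [0,0,-2],"trans": [0,0,2],"jaw": 8},{"r": [0,0,-2],"trans": [0,0,3],"jaw": 8},{"r": [0,0,-2],"trans": [0,0,4],"jaw": 8},{"r": [0,0,-2],"trans": [0,0,4],"jaw": 8}]' | python3 steer.py;echo '[{"trans": [0,0,1],"jaw": 8},{"trans": [0,0,2],"jaw": 8},{"trans": [0,0,3],"jaw": 8},{"trans": [0,0,3],"jaw": 8}]' | python3 steer.py; python3 -c "
from h import *
print(r.sense()['wrist_torque'])"
```

```text
time: 16.27
tool_pos: [562.5, 131.6, 100.1]
tcp_rot: [180.0, 0.0, 20.4]
ft_force: [0.4, 0.3, 1.4]
finger_gap: 9.4
grip_force: 59.6
time: 16.77
tool_pos: [562.7, 131.6, 98.3]
tcp_rot: [180.0, -0.0, 20.4]
ft_force: [-4.0, -0.4, 11.0]
finger_gap: 8.9
grip_force: 61.1
[-0.01858709  0.69139214  0.11080986]
```

```bash
echo '[{"r": [0,0,2],"trans": [0,0,1],"jaw": 8},{"r": [0,0,-3],"trans": [0,0,1.5],"jaw": 8},{"r": [0,0,-3],"trans": [0,0,1.5],"jaw": 8},{"r": [0,0,2],"trans": [0,0,1.5],"jaw": 8},{"r": [0,0,2],"trans": [0,0,1.5],"jaw": 8}]' | python3 steer.py 110
```

```text
time: 17.4
tool_pos: [563.1, 131.6, 98.0]
tcp_rot: [180.0, -0.1, 18.3]
ft_force: [-7.8, -2.0, 19.1]
finger_gap: 9.1
grip_force: 62.5
```

```bash
echo '[{"r": [0,0,9],"trans": [0,0,-1.5],"jaw": 8},{"r": [0,0,18],"trans": [0,0,-1.5],"jaw": 8},{"r": [0,0,27],"trans": [0,0,-1.5],"jaw": 8},{"r": [0,0,36],"trans": [0,0,-1.5],"jaw": 8},{"r": [0,0,44],"trans": [0,0,-1.5],"jaw": 8},{"r": [0,0,50],"trans": [0,0,-1.5],"jaw": 8},{"r": [0,0,50],"trans": [0,0,-1.5],"jaw": 8}]' | python3 steer.py; python3 -c "
from h import *
print(r.sense()['wrist_torque'],r.sense()['joint_pos'])"; echo '[{"r": [0,0,2],"jaw": 8},{"r": [0,0,4],"jaw": 8},{"r": [0,0,4],"jaw": 8}]' | python3 steer.py;python3 -c "
from h import *
print(r.sense()['wrist_torque'],r.sense()['joint_pos'])"
```

```text
time: 18.27
tool_pos: [563.2, 131.6, 98.2]
tcp_rot: [-179.9, -0.1, -31.7]
ft_force: [-0.1, -0.8, 7.4]
finger_gap: 9.1
grip_force: 60.7
[-0.05015686  0.08058274  0.05530966] [ 8.08045075e+00  9.89974837e+00  9.68798839e+01 -1.32876329e-02
  7.31269910e+01  1.29806577e+02]
time: 18.65
tool_pos: [563.2, 131.6, 98.2]
tcp_rot: [-179.9, -0.1, -35.7]
ft_force: [-0.8, -1.2, 7.1]
finger_gap: 9.2
grip_force: 60.7
[-0.11080997  0.09618658  0.0867214 ] [ 8.08250035e+00  9.89993552e+00  9.68785045e+01 -1.23266703e-02
  7.31238889e+01  1.33745853e+02]
```

```bash
for i in 1; do echo '[{"r": [0,0,1],"jaw": 8},{"r": [0,0,2],"jaw": 8},{"r": [0,0,2],"jaw": 8}]' | python3 steer.py; python3 -c "
from h import *
print(r.sense()['wrist_torque'])"; echo '[{"r": [0,0,1],"jaw": 8},{"r": [0,0,2],"jaw": 8},{"r": [0,0,2],"jaw": 8}]' | python3 steer.py; python3 -c "
from h import *
print(r.sense()['wrist_torque'])"; done
```

```text
time: 19.02
tool_pos: [563.2, 131.6, 98.2]
tcp_rot: [-179.9, -0.1, -37.6]
ft_force: [-0.8, -0.2, 7.7]
finger_gap: 9.5
grip_force: 60.7
[-0.15496374  0.03581851  0.17065185]
time: 19.4
tool_pos: [563.3, 131.6, 98.2]
tcp_rot: [-179.9, -0.1, -39.6]
ft_force: [-0.9, -0.0, 7.7]
finger_gap: 9.3
grip_force: 60.7
[-0.07228631  0.05043664  0.21650508]
```

```bash
echo '[{"r": [0,0,1],"jaw": 8},{"r": [0,0,2],"jaw": 8},{"r": [0,0,2],"jaw": 8},{"r": [0,0,2],"jaw": 8},{"r": [0,0,2],"jaw": 8},{"r": [0,0,2],"jaw": 8}]' | python3 steer.py; python3 -c "
from h import *
st=r.sense();print(st['wrist_torque'],st['joint_pos'][5])
s=r.snapshot('wrist');a=s['pixels'][120:420,120:520];t=r.snapshot('top')['pixels'][170:262,225:348]
cv2.imwrite('pics/end.png',np.hstack([a,cv2.resize(t,(400,300),interpolation=cv2.INTER_CUBIC)]))"
```

```text
time: 20.15
tool_pos: [563.2, 131.6, 98.1]
tcp_rot: [-179.9, -0.1, -41.6]
ft_force: [-0.2, -0.6, 7.8]
finger_gap: 9.2
grip_force: 60.8
[-0.0912853   0.01412849  0.33341451] 139.70226611077229
```

View pics/end.png

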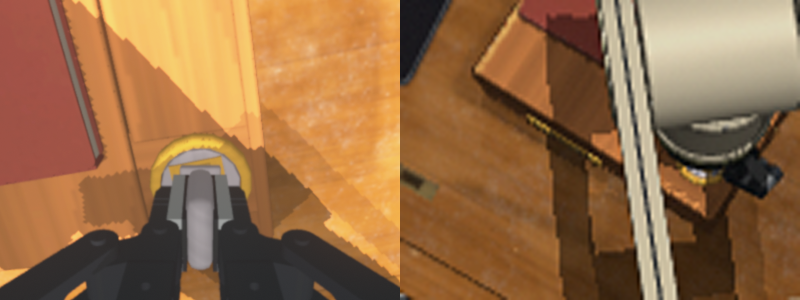

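The picture shows the key seated with its collar on the turned lock at about (200,180), and the drawer front flush with the box (right half, brass pull at (565,140)). The turning torque has risen to 0.33 N m, well above the spring's 0.09, so the key is at its stop.

```bash
python3 -c "
from bench import r
print(r.hand_in())"
```

```text
the job is handed in; nothing more can be done
None
```

I handed the job in at about 20 s: the drawer is shut, and the key is fully in, turned clockwise to its stop and still gripped; the hand-in gave no verdict.

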